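# Set the levelling foot of a drive test stand on its bearing plate

### The arm

A 6-joint arm with a two-finger parallel gripper is mounted at the origin on the work surface. World frame = base frame: x ahead of the robot, y to its left, z up, the work surface at z = 0. Lengths are in m, angles in rad, forces in N, time in s.
With the tool pointing down it reaches from about 0.15 to 0.775 m from the base axis. Payload 6.1 kg.
Tool frame: the origin (TCP) lies between the finger pads; the fingertips stand 14 mm ahead of it and the grasp point (between the pads) lies 5 mm behind it; x points along the fingers, y is the direction in which the jaws open and shut, and the axes are right-handed (so a half turn about x gives the same grasp; the last joint's range is limited). The gripper opens to 85 mm and grips with 20 to 120 N. Pads are 22 mm wide; open, the fingers measure 114 mm over their backs; the gripper's body (76 mm by 85 mm) begins 54 mm behind the grasp point. The pads swing forward as they close: fully open they stand 13 mm farther back than shut.
Start: joints at [0, 0.126, -0.04, 1.405, 0, 1.571], TCP at [0.525, -0, 0.245] pointing down, gripper open.
Joint ranges: [-2.72, 2.72], [-0.95, 1.95], [-1.27, 1.35], [-1.78, 2.02], [-1.46, 1.47], [-3.14, 3.14]. Speed limits (rad/s): [2.39, 2.39, 3.01, 3.14, 3.14, 3.14].

### API

Orientations are given as a 3x3 rotation matrix whose columns are the frame's x, y, z axes.
In Python, from rig import ctrl, imaging, hand_in gives the robot as it stands.
- The arm moves only by the shell command python3 -m jog 'ROWS'. ROWS is JSON, a list of rows, each a list of 3 entries, a list of its own where there are three numbers: the opening, from 0 (shut) to 1 (fully open), then the shift along the world's x, y, z in m, then the turn about the world's z in rad. In form: [[claw, [dx, dy, dz], roll], ...]. A call has 1 to 8 rows; each row shifts and turns the commanded pose from where the row before left it; what a row does not reach is not made up. A row lasts 1/8 s, in which the tool goes at most 62.5 mm and 10.7 degrees, less where a joint would pass 70% of its speed; a pose out of reach is approached as far as the arm can. A call is refused whole if a number of a shift passes 0.0625 or a number of a turn 0.188, either way. A call with a gripper value outside its range is refused whole. The fingers move at their own pace and stop on an object; the grip force is fixed at half the most. Time passes only in rows, so rows that do not move let the fingers close. It gives the time, the measured TCP pose, the force and the opening at its end, in the units of the state.
- ctrl.observe(): the state, without advancing time (a new reading comes with each control period).
- imaging.read_camera(name): name is "scene" or "side" or "wrist"; returns the picture (420x560x3 uint8, red, green, blue); there is no depth.
- imaging.calibration(name): a dict with "K" (3x3 intrinsics, pixels), "k1" (the pictures are not rectified: a ray, as slopes to the right and down, at radius r is drawn at 1 + k1 r^2 times it, then the intrinsics apply), "camera_from_world" (4x4, takes a point from world to camera coordinates); the wrist camera has in their place "mount" (4x4, takes a point from camera to tool coordinates, whose origin is the TCP and whose axes are the tool frame's). Camera axes: x right, y down, z forward; pixel columns grow to the right and rows downward; lengths in m; the calibration is good to about 2 mm. A picture is of the moment at which its call begins: read the wrist's pose just before it. calibration takes no time and is no camera call.
- hand_in(): hands the job in, once; it reports no verdict.
The state is a dict: "t": time; "joint_pos": joint angles; "qvel": joint speeds; "effort": joint torques, N m; "tool_pos": TCP position; "tcp_rot": TCP orientation; "wrist_force": force on the tool from outside, world axes, zero at the start; "ft_torque": the same for the moment, N m; "finger_gap": finger opening in m.
Only numpy, scipy, OpenCV 4.12 (cv2) and the standard library are available. Lean on these libraries where they do the work, as an engineer would, in place of code of your own. Each camera call takes 0.05 s, during which the arm holds its last target. There are 200 camera calls.

### The job

Slide the finned steel bearing plate under the raised levelling foot of the drive test stand, so that the foot is centred over the ring scribed on the plate, and let go of it. Then crank its handle clockwise to screw the foot down until it just touches the plate: stop as soon as the crank turns clearly stiffer, so that the foot bears lightly on the plate, never jacking hard against it. Leave the other things on the bench where they are.

Things in the scene. Friction and masses are not known exactly. Their poses are not given: they have to be found in the camera images.
- handle (a point): Centre of the black upright grip on the levelling screw's crank, to be held from above: a post 16 mm across, 44 mm high, spinning freely on its own axis, so a gripper may lead it round without turning; the point is 25 mm above the crank's steel arm, 19 mm below the post's top, 45 mm from the screw's axis. It starts 51 to 55 mm above the ear's top and sinks as it goes round.
- screw: The levelling screw with its crank; origin on its upright axis, x points from the axis to the grip, z up. Clockwise from above lowers it, 12 mm per full turn. Free turning takes about 0.05 N m (1 N at the grip) and it stays where left. From the start the foot meets the plate after 1.3 to 4.7 rad. Nothing else is within 80 mm of the axis at the crank's height.
- foot: The foot on the screw, turning with it: a steel cup 52 mm across; origin at the centre of its underside. A rubber sole stands out below it by 4 to 8.5 mm, set differently each time and not measured; at least 2.5 mm free above the plate at first. It yields 1 mm per 15 N. Its rubbing adds drag at the grip, along its path: about 3 N (give or take 1 N) per 10 N on the foot.
- ear (a point): On the screw's axis, at the top of the ear of the fixed grey stand, 57 mm above the bench; x, y are the stand's axes. The ear is 12 mm thick, 60 mm wide, ends 35 mm to -y. At 65 mm to +y it joins the base plate (from 50 mm at -x to 140 mm at +x); a drive, top 107 mm above the bench, begins 125 mm to +y. Below the ear it is open, 45 mm high, from -x, +x and -y.
- fin (a point): Centre of the upright fin of the loose steel bearing plate, to be gripped from above: the fin is 36 mm long along the plate (x), 9 mm thick (y), and reaches from 6 to 42 mm above the plate's underside; this point is 24 mm above the underside.
- seat (a point): The seat on the bearing plate: centre of a scribed ring 48 mm across on its upper face, 110 mm from the fin along the plate's +x, in mid-width. The plate is 155 x 60 x 6 mm, 0.3 to 0.55 kg, and ends 25 mm beyond the seat and 20 mm behind the fin's centre. The foot's centre is to stand over this point within 12 mm.
- plate: The bearing plate as a whole; origin on its underside below the fin's centre, x towards the seat, z up.
- spare: Leave alone: a plain flat steel strip 120 x 45 x 6 mm without a fin, lying on the bench.
- capacitor: Leave alone: a dark can capacitor, 35 mm diameter, 50 mm high, standing.
- heatsink: Leave alone: a finned aluminium heatsink 100 x 60 x 36 mm.
- bottle: Leave alone: a white bottle, 54 mm diameter, 130 mm high.
- meter: Leave alone: a hand multimeter 150 x 75 x 40 mm, lying.
- driver: Leave alone: a screwdriver lying on the bench.
Mind the look-alikes: they are no part of the job. What is shaped like the plate but pink or red is not meant.

How it is judged:
By the outcome, as a careful person would: the job done as asked, in the order asked, and still so for the second after the job is handed in, with the robot touching nothing.
It also fails if it takes over 72 s, if anything falls off the work surface, if the arm or the gripper's body presses on something with over 40 N, if the wrist force passes 120 N, or if a joint passes its speed limit or range.

## Working session

There is one attempt and no reset: what is moved stays moved. The work goes in short steps, Python scripts to look and compute and a shell command to move; the robot and the scene stay as the last step left them, time stands still between calls to the robot, and variables do not carry over. Pictures are saved under pics/ and viewed, about 8 in all and at most 12, crops included, and the job is handed in when it is done.

```bash
ls; mkdir -p pics
cat > h.py <<'E'
import numpy as np, cv2
from rig import ctrl, imaging
def pix_ray(name,u,v,st=None):
    c=imaging.calibration(name);K=np.array(c["K"]);k1=c["k1"]
    d=np.array([(u-K[0,2])/K[0,0],(v-K[1,2])/K[1,1]]);s=d.copy()
    for _ in range(20): s=d/(1+k1*(s@s))
    r=np.array([s[0],s[1],1.])
    if name=="wrist":
        st=st or ctrl.observe(); M=np.array(c["mount"]);T=np.eye(4);T[:3,:3]=st["tcp_rot"];T[:3,3]=st["tool_pos"];W=T@M
    else: W=np.linalg.inv(np.array(c["camera_from_world"]))
    return W[:3,3],W[:3,:3]@r
def on_z(name,u,v,z,st=None):
    o,d=pix_ray(name,u,v,st);return o+d*(z-o[2])/d[2]
def proj(name,p,st=None):
    c=imaging.calibration(name);K=np.array(c["K"])
    if name=="wrist":
        st=st or ctrl.observe(); M=np.array(c["mount"]);T=np.eye(4);T[:3,:3]=st["tcp_rot"];T[:3,3]=st["tool_pos"];C=np.linalg.inv(T@M)
    else: C=np.array(c["camera_from_world"])
    q=C[:3,:3]@np.array(p)+C[:3,3];s=q[:2]/q[2];s=s*(1+c["k1"]*(s@s));return K[:2,:2]@s+K[:2,2]
def tri(n1,p1,n2,p2,st=None):
    o1,d1=pix_ray(n1,*p1,st);o2,d2=pix_ray(n2,*p2,st)
    t=np.linalg.lstsq(np.c_[d1,-d2],o2-o1,rcond=None)[0]
    a=o1+d1*t[0];b=o2+d2*t[1];return (a+b)/2,np.linalg.norm(a-b)
def snap(name,f):
    im=imaging.read_camera(name);cv2.imwrite(f"pics/{f}.png",im[:,:,::-1]);return im
E
python3 - <<'E'
from h import *
for n in ["scene","side","wrist"]: snap(n,n+"0")
a=cv2.imread("pics/scene0.png");b=cv2.imread("pics/side0.png")
c=imaging.calibration("wrist");print(c["mount"])
for n in["scene","side"]:print(n,pix_ray(n,280,210))
E
```

```text
pics
[[-3.93629498e-04 -3.25815928e-01  9.45433142e-01 -1.27984431e-01]
 [ 9.99999903e-01 -3.17348991e-04  3.06983213e-04  8.83110636e-04]
 [ 2.00012234e-04  9.45433171e-01  3.25816021e-01 -8.42744478e-02]
 [ 0.00000000e+00  0.00000000e+00  0.00000000e+00  1.00000000e+00]]
scene (array([ 0.94222956, -0.83476787,  1.04794696]), array([-0.31431911,  0.55768412, -0.76849164]))
side (array([0.28731495, 0.74310462, 1.30251843]), array([ 0.16908071, -0.60432436, -0.77871083]))
```

View pics/scene0.png

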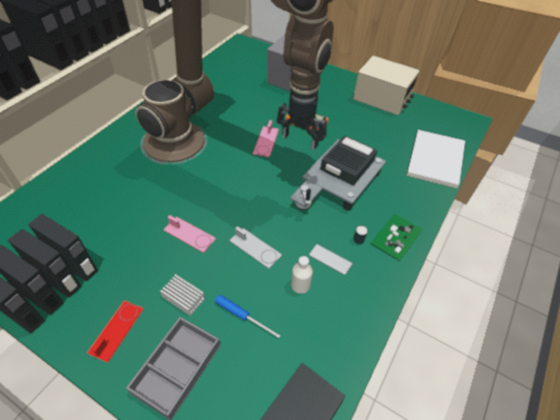

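View pics/side0.png

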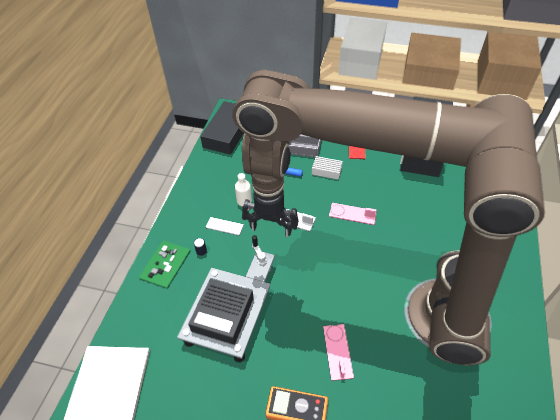

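Candidates for the plate (scene view): the grey finned plate at (255,247); pink plates at (190,233) and (266,140); the red plate at (116,330); the plain spare at (330,259). By the description I choose the grey finned one at (255,247), with its fin at (241,236) and ring at (268,256). The stand's ear is near (305,195). One close crop will check this.

Run:
```python
import cv2,numpy as np
a=cv2.imread("pics/scene0.png")[165:285,215:355];b=cv2.imread("pics/side0.png")[195:315,215:355]
cv2.imwrite("pics/c1.png",np.vstack([np.hstack([cv2.resize(x,None,fx=2.85,fy=2.85,interpolation=cv2.INTER_CUBIC)for x in(a,b)])]))
w=cv2.imread("pics/wrist0.png")
```

```text
(no output)
```

View pics/c1.png

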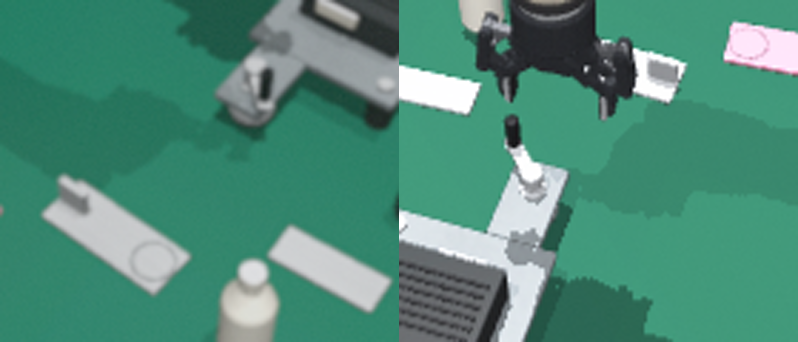

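View pics/wrist0.png

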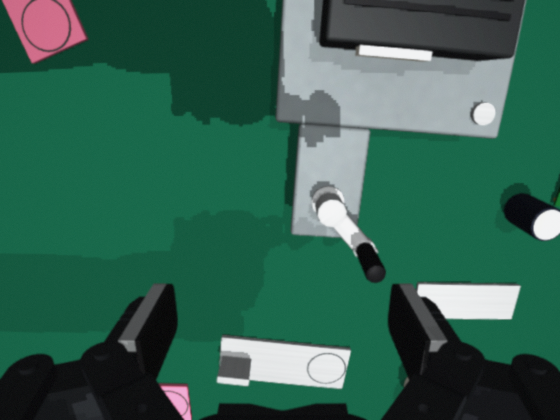

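The crop confirms it: plain steel, grey fin at one end and a scribed ring at the other. The wrist view shows the plate at (284,362) with its ring at (326,368) and fin at (235,368). The ear spans (294–369, 127–238), the screw hub is at (330,208) and the crank grip at (370,262). Next I compute the positions.

Run:
```python
from h import *
np.set_printoptions(precision=4,suppress=True)
W=cv2.imread("pics/wrist0.png");h=cv2.cvtColor(W,cv2.COLOR_BGR2HSV)
m=((h[:,:,1]<60)&(h[:,:,2]>90)).astype(np.uint8);m[:320]=0;m[:,:215]=0;m[:,360:]=0
c=max(cv2.findContours(m,0,2)[0],key=cv2.contourArea)
q=cv2.approxPolyDP(c,5,True)[:,0];print("plate quad px",q.tolist())
for p in q: print(" ",on_z("wrist",*p,.006))
P=lambda u,v,z:on_z("wrist",u,v,z)
print("ring",P(326,368,.006))
s=lambda cx,cy:(215+cx/2.85,165+cy/2.85)
S=lambda cx,cy:(215+(cx-399)/2.85,195+cy/2.85)
print("ring scene",on_z("scene",*s(154,261),.006))
print("fin tri",tri("scene",s(75,188),"wrist",(235,368)))
for p in [(299,127),(369,132),(294,233),(358,238)]: print("ear",P(*p,.057))
print("ear scene tips",on_z("scene",*s(216,96),.057))
print("ear side tips",on_z("side",*S(522,165),.057),on_z("side",*S(568,172),.057))
print("grip top",tri("scene",s(266,69),"side",S(513,118)),tri("side",S(513,118),"wrist",(374,272)))
print("grip base",tri("side",S(515,146),"wrist",(361,247)),tri("scene",s(264,98),"wrist",(361,247)))
print("hub",tri("scene",s(257,65),"wrist",(331,211)),tri("side",S(535,180),"wrist",(331,211)))
print("bottle top",tri("scene",(304,260),"side",(241,177)),"cap",P(546,225,.05))
print(ctrl.observe())
```

```text
plate quad px [[221, 338], [220, 365], [223, 356], [250, 362], [247, 378], [218, 375], [217, 382], [342, 387], [349, 349]]
  [ 0.4533 -0.2019  0.006 ]
  [ 0.4497 -0.242   0.006 ]
  [ 0.4541 -0.2283  0.006 ]
  [ 0.4864 -0.2371  0.006 ]
  [ 0.4819 -0.262   0.006 ]
  [ 0.4462 -0.2576  0.006 ]
  [ 0.4442 -0.2688  0.006 ]
  [ 0.6002 -0.2767  0.006 ]
  [ 0.6051 -0.2179  0.006 ]
ring [ 0.5788 -0.2463  0.006 ]
ring scene [ 0.5825 -0.2495  0.006 ]
fin tri (array([ 0.47  , -0.2283,  0.0266]), np.float64(0.0020745519938595858))
ear [0.5393 0.0477 0.057 ]
ear [0.5976 0.0438 0.057 ]
ear [ 0.5361 -0.0468  0.057 ]
ear [ 0.5945 -0.0518  0.057 ]
ear scene tips [ 0.5413 -0.0576  0.057 ]
ear side tips [ 0.5813 -0.0432  0.057 ] [ 0.5306 -0.0461  0.057 ]
grip top (array([ 0.5924, -0.0525,  0.1272]), np.float64(0.004814954812542994)) (array([ 0.5809, -0.0268,  0.167 ]), np.float64(0.0020682498677477047))
grip base (array([ 0.591 , -0.0497,  0.0812]), np.float64(0.002697260395459815)) (array([ 0.5941, -0.05  ,  0.0793]), np.float64(0.0028024327678221796))
hub (array([ 0.5661, -0.0158,  0.0843]), np.float64(0.0023282555814995486)) (array([ 0.5654, -0.0264,  0.0579]), np.float64(0.006649745556059967))
bottle top (array([ 0.7046, -0.2762,  0.1246]), np.float64(0.003046686040186617)) cap [ 0.7759 -0.0423  0.05  ]
{'t': 0.15, 'joint_pos': array([ 0.    ,  0.1263, -0.0403,  1.4054, -0.    ,  1.5708]), 'qvel': array([-0.0002, -0.0026,  0.0034,  0.0004,  0.0016, -0.0002]), 'effort': array([ -0.0007, -43.6275,  35.3151,   0.0135,   0.    ,  -0.    ]), 'tool_pos': array([0.5247, 0.    , 0.2447]), 'tcp_rot': array([[-0.0012,  1.    ,  0.    ],
       [-0.    ,  0.    , -1.    ],
       [-1.    , -0.0012,  0.    ]]), 'wrist_force': array([-0.756 , -0.2905,  0.2762]), 'ft_torque': array([-0.0327,  0.0492,  0.0271]), 'finger_gap': 0.08545448311953589}
```

```bash
python3 - <<'E'
from h import *
np.set_printoptions(precision=3,suppress=True)
a=cv2.cvtColor(cv2.imread("pics/scene0.png"),cv2.COLOR_BGR2HSV)
m=(((a[:,:,0]>160)|(a[:,:,0]<5))&(a[:,:,1]>60)&(a[:,:,2]>120)).astype(np.uint8)
for c in cv2.findContours(m,0,2)[0]:
    if cv2.contourArea(c)>100:
        print([on_z("scene",*map(float,p),.006)[:2].round(3).tolist() for p in cv2.boxPoints(cv2.minAreaRect(c))])
E
python3 -m jog '[[1,[0,-0.03,0],0.17],[1,[0,-0.03,0],0.17],[1,[-0.01,-0.04,0],0.17],[1,[-0.01,-0.04,0],0.17],[1,[-0.02,-0.03,0],0.17],[1,[-0.02,-0.03,0],0.17]]'
python3 -c "from rig import ctrl;print(ctrl.observe()['joint_pos'])"
```

```text
[[0.354, -0.731], [0.32, -0.573], [0.386, -0.573], [0.413, -0.729]]
[[0.248, -0.342], [0.229, -0.281], [0.406, -0.283], [0.419, -0.341]]
[[0.291, 0.097], [0.227, 0.281], [0.295, 0.284], [0.354, 0.102]]
t: 0.9
tool_pos: [0.4642, -0.201, 0.2449]
tcp_rot: [[-0.001, 0.519, 0.855], [0.0, 0.855, -0.519], [-1.0, -0.0, -0.001]]
wrist_force: [0.4, -0.2, -0.1]
finger_gap: 0.0854
[-4.08650890e-01  9.01256015e-02 -8.05771266e-02  1.40078198e+00
 -6.60115195e-06  1.36728745e-01]
```

```bash
python3 -m jog '[[1,[0.002,-0.018,-0.03],0.16],[1,[0.002,-0.018,-0.04],0.16],[1,[0,0,-0.03],0.15],[1,[0,0,0],0]]'
python3 -c "
from h import *
snap('wrist','w2')"
```

```text
t: 1.4
tool_pos: [0.4673, -0.2354, 0.1428]
tcp_rot: [[-0.005, 0.083, 0.997], [0.002, 0.997, -0.083], [-1.0, 0.002, -0.005]]
wrist_force: [-0.5, -0.3, 0.4]
finger_gap: 0.0854
```

View pics/w2.png

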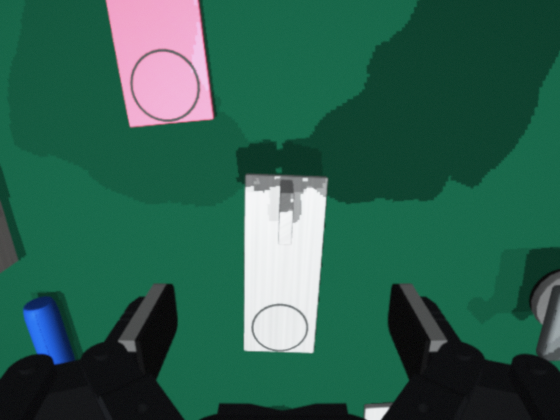

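The wrist view, with image down as world +x and right as +y, shows the plate corners at (247,175), (328,178), (314,352) and (244,351). The ring is at (280,328) and the fin top spans about (278–294, 180–245). The pink plate is at upper left, clear of it.

Run:
```python
from h import *
np.set_printoptions(precision=4,suppress=True)
q=[on_z("wrist",*p,.006)[:2] for p in [(247,175),(328,178),(314,352),(244,351)]]
print(q)
a=(q[0]+q[1])/2;b=(q[2]+q[3])/2;d=(b-a)/np.linalg.norm(b-a);print("yaw",np.arctan2(d[1],d[0]),"len",np.linalg.norm(b-a),"fin",(a+b)/2-d*.0575,"seat",on_z("wrist",280,328,.006))
print("fin top end",on_z("wrist",285,244,.042),on_z("wrist",287,180,.042))
print("foot",on_z("wrist",562,305,.06))
```

```text
[array([ 0.4482, -0.2592]), array([ 0.4553, -0.2007]), array([ 0.6093, -0.2195]), array([ 0.6032, -0.2799])]
yaw -0.12674164586102282 len 0.15573107567590133 fin [ 0.4719 -0.2326] seat [ 0.5818 -0.2467  0.006 ]
fin top end [ 0.4889 -0.2352  0.042 ] [ 0.4451 -0.2303  0.042 ]
foot [ 0.5433 -0.0492  0.06  ]
```

```bash
python3 -m jog '[[1,[0.002,0.002,-0.03],-0.02],[1,[0.002,0.001,-0.04],-0.02],[1,[0,0,-0.035],0],[1,[0,0,-0.01],0],[1,[0,0,0],0]]'
python3 -m jog '[[0,[0,0,0],0],[0,[0,0,0],0],[0,[0,0,0],0],[0,[0,0,0],0],[0,[0,0,0],0],[0,[0,0,0],0]]'
```

```text
t: 2.08
tool_pos: [0.4736, -0.2331, 0.0314]
tcp_rot: [[0.001, 0.121, 0.993], [-0.0, 0.993, -0.121], [-1.0, -0.0, 0.001]]
wrist_force: [0.4, -0.1, -0.3]
finger_gap: 0.0853
t: 2.82
tool_pos: [0.4732, -0.2332, 0.0307]
tcp_rot: [[0.0, 0.121, 0.993], [-0.0, 0.993, -0.121], [-1.0, -0.0, 0.001]]
wrist_force: [-0.4, 0.2, 5.6]
finger_gap: 0.0079
```

Gripped at 7.9 mm, as expected for the fin. I slide it along the bench to the pre-insertion point on the −x side of the foot.

```bash
python3 -m jog '[[0,[0,0,0.001],0],[0,[-0.012,0.012,0],0],[0,[-0.022,0.02,0],0.02],[0,[-0.022,0.02,0],0.02],[0,[-0.022,0.02,0],0.02],[0,[-0.01,0.02,0],0.03]]'
python3 -m jog '[[0,[0,0.03,0],0],[0,[0,0.04,0],0],[0,[0,0.03,0],0],[0,[0,0.018,0],0],[0,[0,0.01,0],0],[0,[0,0,0],0],[0,[0,0,0],0]]'
python3 -c "
from h import *
a=snap('scene','s3');b=snap('side','d3');c=snap('wrist','w3')
x=cv2.resize(a[120:260,230:400],(510,420));y=c[:,:,:]
cv2.imwrite('pics/m3.png',cv2.resize(np.hstack([x,y])[:,:,::-1],(800,314)))"
```

```text
t: 3.58
tool_pos: [0.3832, -0.1398, 0.031]
tcp_rot: [[-0.001, 0.03, 1.0], [0.0, 1.0, -0.03], [-1.0, 0.0, -0.001]]
wrist_force: [1.3, 0.2, -3.6]
finger_gap: 0.0078
t: 4.45
tool_pos: [0.3848, -0.0133, 0.0311]
tcp_rot: [[-0.001, 0.031, 1.0], [-0.0, 1.0, -0.031], [-1.0, -0.0, -0.001]]
wrist_force: [-0.5, -0.5, -3.1]
finger_gap: 0.0081
```

View pics/m3.png

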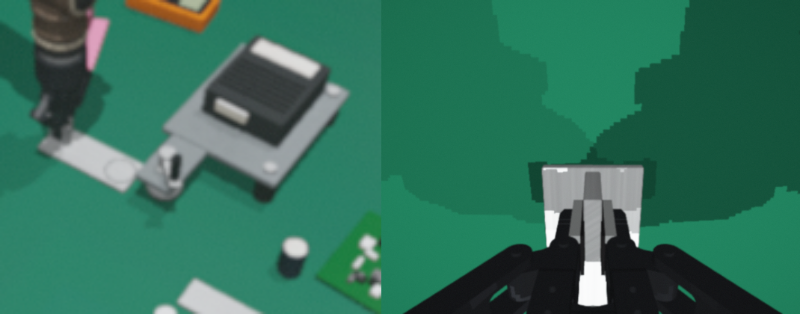

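Left panel (scene crop): the plate lies flat at −x of the ear, ring at scene pixel (269,177). Right panel (wrist): the plate's rear edge is at about (216–350, 218).

```bash
python3 - <<'E'
from h import *
np.set_printoptions(precision=4,suppress=True)
st=ctrl.observe();print(st["tool_pos"])
print("rear",on_z("wrist",216,218,.006),on_z("wrist",350,218,.006))
print("ring scene",on_z("scene",269.3,176.7,.006))
for z in(.0065,.01): print("foot px",proj("scene",[.5665,-.015,z]))
for n in("scene","wrist"):print(n,[proj(n,[.5665,-.015,z]).round(0) for z in(.012,.057,.09)])
E
python3 -c "
import cv2;a=cv2.imread('pics/s3.png')[165:225,260:340];b=cv2.imread('pics/d3.png')[225:300,225:305]
import numpy as np
cv2.imwrite('pics/c3.png',np.hstack([cv2.resize(a,(480,360),interpolation=cv2.INTER_CUBIC),cv2.resize(b,(320,300),interpolation=cv2.INTER_CUBIC)[:300].copy() if 0 else cv2.resize(b,(320,360))]))"
```

```text
[ 0.3849 -0.0135  0.0312]
rear [ 0.3575 -0.041   0.006 ] [0.3594 0.0171 0.006 ]
ring scene [0.4066 0.0293 0.006 ]
foot px [303.2338 203.7912]
foot px [303.3115 203.0957]
scene [array([303., 203.]), array([304., 193.]), array([305., 186.])]
wrist [array([289., 531.]), array([290., 617.]), array([291., 695.])]
```

View pics/c3.png

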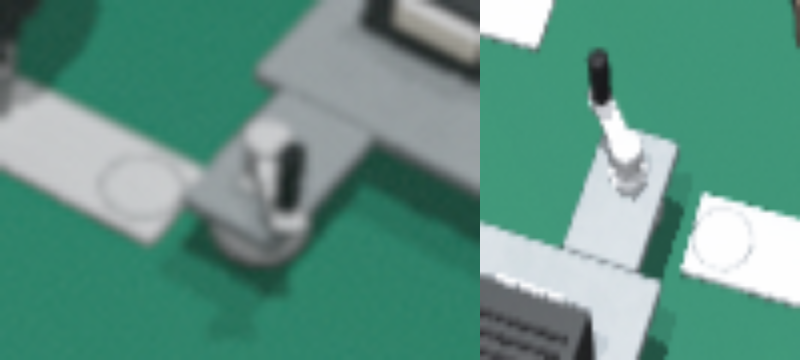

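Run:
```python
from h import *
np.set_printoptions(precision=4,suppress=True)
print("ring scene",on_z("scene",283.8,196.3,.006),"side",on_z("side",285.5,274.8,.006))
t=np.linspace(0,2*np.pi,60)
for z in (.012,.018): 
    e=np.array([proj("scene",[.5665+.026*np.cos(a),-.015+.026*np.sin(a),z]) for a in t]);print(z,(e.min(0)-[260,165])*6,(e.max(0)-[260,165])*6)
print("ear tip L scene",on_z("scene",260+187/6,165+197/6,.057),"R-bottom",on_z("scene",260+272/6,165+245/6,.057))
print("ear side tips",on_z("side",225+(607-480)/4,225+128/4.8,.057),on_z("side",225+(678-480)/4,225+145/4.8,.057))
```

```text
ring scene [ 0.4957 -0.0211  0.006 ] side [ 0.4884 -0.0168  0.006 ]
0.012 [212.4882 190.475 ] [307.8617 262.7375]
0.018 [213.1308 183.2321] [308.8289 255.5656]
ear tip L scene [ 0.5405 -0.0539  0.057 ] R-bottom [ 0.5943 -0.0585  0.057 ]
ear side tips [ 0.5868 -0.0466  0.057 ] [ 0.5301 -0.0467  0.057 ]
```

```bash
python3 -m jog '[[0,[0.005,0,-0.0005],0],[0,[0.012,0.001,0],0],[0,[0.014,0.001,0],0],[0,[0.014,0,0],0],[0,[0.014,0,0],0],[0,[0.01,0,0],0],[0,[0.004,0,0],0],[0,[0,0,0],0]]'
python3 -c "
from h import *
a=snap('scene','s4');b=snap('side','d4')
cv2.imwrite('pics/c4.png',np.hstack([cv2.resize(a[165:225,260:340],(480,360),interpolation=2),cv2.resize(b[225:300,225:305],(320,360))])[:,:,::-1])"
```

```text
t: 5.6
tool_pos: [0.4583, -0.011, 0.0308]
tcp_rot: [[0.0, 0.031, 1.0], [0.0, 1.0, -0.031], [-1.0, 0.0, 0.0]]
wrist_force: [0.3, -0.1, -2.5]
finger_gap: 0.008
```

View pics/c4.png

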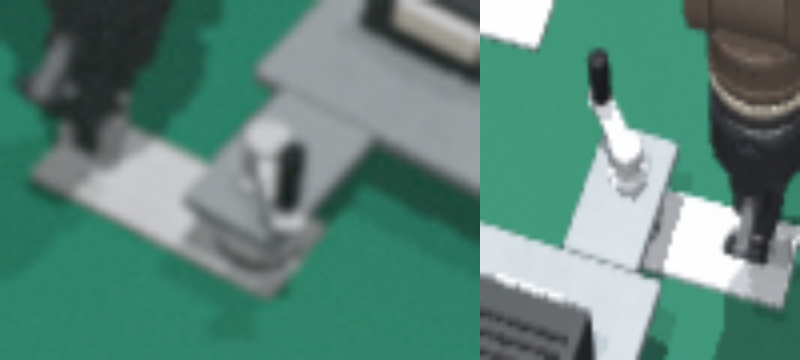

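Both crops show the plate's far end protruding past the foot (scene crop corners (326,222) and (278,298)), with the foot over the ring area.

Run:
```python
from h import *
np.set_printoptions(precision=4,suppress=True)
f=[on_z("scene",260+u/6,165+v/6,.006) for u,v in[(326,222),(278,298)]];print(f,np.mean(f,0))
print("rear L",on_z("scene",260+30/6,165+180/6,.006))
print("foot lowest px->",on_z("scene",260+250/6,165+268/6,.0125), "foot lowest model", on_z("scene",260+258/6,165+262.7/6,.012))
```

```text
[array([0.5932, 0.0121, 0.006 ]), array([ 0.5973, -0.0493,  0.006 ])] [ 0.5953 -0.0186  0.006 ]
rear L [ 0.44   -0.0503  0.006 ]
foot lowest px-> [ 0.5767 -0.0442  0.0125] foot lowest model [ 0.5783 -0.0383  0.012 ]
```

Seat and axis agree within about 3 mm in the same view. Release, rise, and move above the crank grip.

```bash
python3 -m jog '[[1,[0,0,0],0],[1,[0,0,0],0],[1,[0,0,0],0],[1,[0,0,0],0],[1,[0,0,0.02],0],[1,[0,0,0.05],0],[1,[0,0,0.06],0],[1,[0,0,0.06],0]]'
python3 -m jog '[[1,[0.02,-0.006,0.01],0],[1,[0.03,-0.01,0],0],[1,[0.03,-0.01,0],0],[1,[0.03,-0.01,0],0],[1,[0.02,-0.005,0],0],[1,[0,0,0],0],[1,[0,0,0],0]]'
python3 -c "
from h import *
snap('wrist','w5')"
```

```text
t: 6.7
tool_pos: [0.4576, -0.011, 0.2226]
tcp_rot: [[0.0, 0.031, 1.0], [-0.0, 1.0, -0.031], [-1.0, -0.0, 0.0]]
wrist_force: [1.6, -0.0, 0.0]
finger_gap: 0.0854
t: 7.58
tool_pos: [0.5874, -0.0519, 0.2307]
tcp_rot: [[-0.001, 0.031, 1.0], [0.0, 1.0, -0.031], [-1.0, 0.0, -0.001]]
wrist_force: [-0.9, -1.0, 0.7]
finger_gap: 0.0853
```

View pics/w5.png

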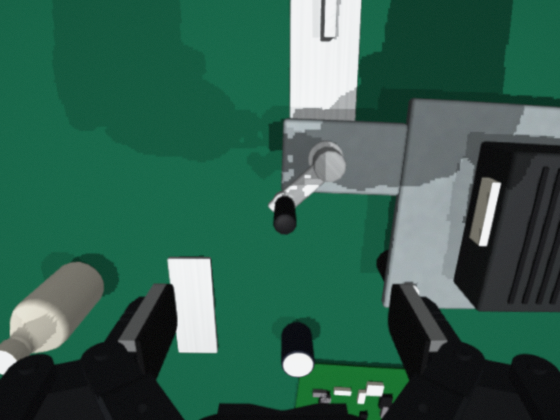

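The plate lies under the ear, with its rear at (325,60). The crank hub is at (330,162), the grip's top at (286,222), and the ear corners at (286,121), (407,126) and (285,191).

Run:
```python
from h import *
np.set_printoptions(precision=4,suppress=True)
P=lambda u,v,z:on_z("wrist",u,v,z)
print("grip top",P(286,222,.129),"grip base",P(278,205,.087))
print("ear",[P(*p,.057)[:2] for p in[(286,121),(285,191),(407,126),(404,194)]])
for z in(.09,.095,.1):print("hub",P(330,165,z))
print("plate edges",P(291,100,.006),P(357,100,.006), "fin",P(330,20,.042))
print("fin base front", proj("wrist",[.475,-.0117,.006]))
```

```text
grip top [ 0.5919 -0.0492  0.129 ] grip base [ 0.5939 -0.055   0.087 ]
ear [array([ 0.5345, -0.047 ]), array([ 0.5917, -0.0494]), array([0.5409, 0.049 ]), array([0.5973, 0.0505])]
hub [ 0.5635 -0.0161  0.09  ]
hub [ 0.5624 -0.0167  0.095 ]
hub [ 0.5613 -0.0173  0.1   ]
plate edges [ 0.521  -0.0416  0.006 ] [0.5226 0.0182 0.006 ] fin [ 0.4602 -0.0109  0.042 ]
fin base front [324.0888  44.7163]
```

```bash
python3 -m jog '[[1,[0.0025,0.0005,-0.04],0],[1,[0.002,0.0005,-0.045],0],[1,[0,0,-0.03],0],[1,[0,0,-0.01],0],[1,[0,0,0],0],[1,[0,0,0],0]]'
python3 -m jog '[[0.2,[0,0,0],0],[0.2,[0,0,0],0],[0.2,[0,0,0],0],[0.2,[0,0,0],0],[0,[0,0,0],0],[0,[0,0,0],0],[0,[0,0,0],0],[0,[0,0,0],0]]'
```

```text
t: 8.38
tool_pos: [0.5933, -0.051, 0.1076]
tcp_rot: [[0.003, 0.031, 1.0], [-0.0, 1.0, -0.031], [-1.0, -0.0, 0.003]]
wrist_force: [-0.0, 0.3, -0.3]
finger_gap: 0.0854
t: 9.38
tool_pos: [0.5925, -0.0509, 0.1059]
tcp_rot: [[0.0, 0.031, 1.0], [0.0, 1.0, -0.031], [-1.0, 0.0, 0.0]]
wrist_force: [-1.0, 1.2, 1.8]
finger_gap: 0.0146
```

Run:
```python
import numpy as np
r=.045;a0=-.9326
a=a0-.15*np.arange(33);p=r*np.c_[np.cos(a),np.sin(a)]
for i,d in enumerate(np.diff(p,axis=0)*1000): print(i,round(-.15*(i+1),2),d.round(1),end="; ")
```

```text
0 -0.15 [-5.7 -3.6]; 1 -0.3 [-6.2 -2.7]; 2 -0.45 [-6.5 -1.8]; 3 -0.6 [-6.7 -0.8]; 4 -0.75 [-6.7  0.2]; 5 -0.9 [-6.6  1.3]; 6 -1.05 [-6.4  2.2]; 7 -1.2 [-6.   3.2]; 8 -1.35 [-5.4  4. ]; 9 -1.5 [-4.8  4.8]; 10 -1.65 [-4.   5.4]; 11 -1.8 [-3.1  6. ]; 12 -1.95 [-2.2  6.4]; 13 -2.1 [-1.2  6.6]; 14 -2.25 [-0.2  6.7]; 15 -2.4 [0.8 6.7]; 16 -2.55 [1.8 6.5]; 17 -2.7 [2.7 6.2]; 18 -2.85 [3.6 5.7]; 19 -3.0 [4.4 5.1]; 20 -3.15 [5.1 4.4]; 21 -3.3 [5.7 3.6]; 22 -3.45 [6.2 2.7]; 23 -3.6 [6.5 1.7]; 24 -3.75 [6.7 0.7]; 25 -3.9 [ 6.7 -0.3]; 26 -4.05 [ 6.6 -1.3]; 27 -4.2 [ 6.3 -2.3]; 28 -4.35 [ 5.9 -3.2]; 29 -4.5 [ 5.4 -4.1]; 30 -4.65 [ 4.7 -4.8]; 31 -4.8 [ 3.9 -5.5];
```

```bash
python3 -m jog '[[0,[-0.0057,-0.0036,-0.0003],0],[0,[-0.0062,-0.0027,-0.0003],0],[0,[-0.0065,-0.0018,-0.0003],0]]'
python3 -m jog '[[0,[-0.0067,-0.0008,-0.0003],0],[0,[-0.0067,0.0002,-0.0003],0],[0,[-0.0066,0.0013,-0.0003],0],[0,[-0.0064,0.0022,-0.0003],0]]'
python3 -m jog '[[0,[0,0,0],0],[0,[0,0,0],0]]'
```

```text
t: 9.75
tool_pos: [0.574, -0.06, 0.1052]
tcp_rot: [[0.001, 0.031, 1.0], [-0.001, 1.0, -0.031], [-1.0, -0.001, 0.001]]
wrist_force: [1.4, -2.8, 1.9]
finger_gap: 0.0143
t: 10.25
tool_pos: [0.5467, -0.0576, 0.104]
tcp_rot: [[-0.001, 0.032, 0.999], [-0.003, 0.999, -0.032], [-1.0, -0.003, -0.001]]
wrist_force: [-1.7, -6.5, 5.7]
finger_gap: 0.0147
t: 10.5
tool_pos: [0.546, -0.0573, 0.1039]
tcp_rot: [[-0.002, 0.032, 0.999], [-0.003, 0.999, -0.032], [-1.0, -0.003, -0.002]]
wrist_force: [-3.3, -5.9, 6.4]
finger_gap: 0.0146
```

```bash
python3 -m jog '[[0,[-0.0004,-0.001,0.0006],0],[0,[0,0,0],0]]'
```

```text
t: 10.75
tool_pos: [0.546, -0.0575, 0.104]
tcp_rot: [[-0.002, 0.031, 1.0], [-0.001, 1.0, -0.031], [-1.0, -0.001, -0.002]]
wrist_force: [-3.9, -3.9, 2.9]
finger_gap: 0.0146
```

```bash
python3 -m jog '[[0,[-0.0066,0.0026,0],0],[0,[0,0,0],0]]';  python3 -m jog '[[0,[-0.006,0.0034,0],0],[0,[0,0,0],0]]'
```

```text
t: 11.0
tool_pos: [0.5397, -0.0543, 0.1038]
tcp_rot: [[-0.002, 0.031, 1.0], [0.0, 1.0, -0.031], [-1.0, 0.0, -0.002]]
wrist_force: [-2.7, -2.5, 0.3]
finger_gap: 0.0144
t: 11.25
tool_pos: [0.5339, -0.0503, 0.1036]
tcp_rot: [[-0.001, 0.03, 1.0], [0.002, 1.0, -0.03], [-1.0, 0.001, -0.001]]
wrist_force: [-1.0, 0.5, -4.7]
finger_gap: 0.0147
```

```bash
python3 -m jog '[[0,[-0.0048,0.0048,-0.0006],0]]';  python3 -m jog '[[0,[-0.004,0.0054,-0.0006],0]]';  python3 -m jog '[[0,[0,0,0],0]]'
```

```text
t: 11.38
tool_pos: [0.5297, -0.0463, 0.1033]
tcp_rot: [[-0.0, 0.031, 1.0], [-0.0, 1.0, -0.031], [-1.0, -0.0, -0.0]]
wrist_force: [-0.3, -1.8, -4.4]
finger_gap: 0.0144
t: 11.5
tool_pos: [0.5255, -0.0407, 0.103]
tcp_rot: [[-0.0, 0.031, 1.0], [-0.0, 1.0, -0.031], [-1.0, -0.0, -0.0]]
wrist_force: [-0.2, -1.3, -2.4]
finger_gap: 0.0148
t: 11.62
tool_pos: [0.5253, -0.0402, 0.103]
tcp_rot: [[-0.001, 0.03, 1.0], [0.001, 1.0, -0.03], [-1.0, 0.001, -0.001]]
wrist_force: [-1.5, 0.1, -3.8]
finger_gap: 0.0146
```

```bash
cat > f.py <<'E'
from h import *
s=ctrl.observe();d=s["tool_pos"]-np.array([.5639,-.0161,0]);a=np.arctan2(d[1],d[0]);a-=2*np.pi*(a>0);f=s["wrist_force"]
print("  turned %.2f r %.4f tang %.1f rad %.1f"%(-.883-a,np.hypot(*d[:2]),f[0]*np.sin(a)-f[1]*np.cos(a),f[0]*np.cos(a)+f[1]*np.sin(a)))
E
python3 -m jog '[[0,[-0.0031,0.006,-0.0005],0]]';python3 f.py;  python3 -m jog '[[0,[-0.0022,0.0064,-0.0005],0]]';python3 f.py
```

```text
t: 11.75
tool_pos: [0.5226, -0.0351, 0.1027]
tcp_rot: [[-0.0, 0.031, 1.0], [-0.001, 1.0, -0.031], [-1.0, -0.001, -0.0]]
wrist_force: [-1.9, -2.6, -0.9]
finger_gap: 0.0142
  turned 1.83 r 0.0455 tang -1.5 rad 2.8
t: 11.88
tool_pos: [0.5202, -0.0284, 0.1023]
tcp_rot: [[-0.0, 0.031, 1.0], [-0.0, 1.0, -0.031], [-1.0, -0.0, -0.0]]
wrist_force: [-3.7, -1.9, 1.0]
finger_gap: 0.0146
  turned 1.98 r 0.0454 tang -0.8 rad 4.1
```

```bash
python3 -m jog '[[0,[-0.0017,0.0066,-0.0003],0]]';python3 f.py;  python3 -m jog '[[0,[-0.0007,0.0067,-0.0003],0]]';python3 f.py
```

```text
t: 12.0
tool_pos: [0.5187, -0.0215, 0.102]
tcp_rot: [[0.0, 0.031, 1.0], [0.0, 1.0, -0.031], [-1.0, 0.0, 0.0]]
wrist_force: [-1.8, -1.5, -1.1]
finger_gap: 0.0148
  turned 2.14 r 0.0455 tang -1.3 rad 1.9
t: 12.12
tool_pos: [0.5183, -0.0146, 0.1017]
tcp_rot: [[0.001, 0.031, 1.0], [0.0, 1.0, -0.031], [-1.0, 0.0, 0.001]]
wrist_force: [-0.7, -1.4, -0.8]
finger_gap: 0.0143
  turned 2.29 r 0.0456 tang -1.5 rad 0.6
```

```bash
python3 -m jog '[[0,[0.0008,0.0067,-0.0003],0]]';python3 f.py;  python3 -m jog '[[0,[0.0018,0.0065,-0.0003],0]]';python3 f.py
```

```text
t: 12.25
tool_pos: [0.5191, -0.0079, 0.1014]
tcp_rot: [[0.0, 0.03, 1.0], [0.0, 1.0, -0.03], [-1.0, 0.0, 0.0]]
wrist_force: [-2.0, -0.8, 0.7]
finger_gap: 0.0145
  turned 2.44 r 0.0455 tang -1.2 rad 1.8
t: 12.38
tool_pos: [0.5209, -0.0014, 0.1011]
tcp_rot: [[0.0, 0.031, 1.0], [0.001, 1.0, -0.031], [-1.0, 0.001, 0.0]]
wrist_force: [-1.8, -0.6, 0.3]
finger_gap: 0.0145
  turned 2.59 r 0.0454 tang -1.2 rad 1.4
```

```bash
python3 -m jog '[[0,[0.0025,0.0062,-0.0003],0]]';python3 f.py;  python3 -m jog '[[0,[0.0034,0.0057,-0.0003],0]]';python3 f.py
```

```text
t: 12.5
tool_pos: [0.5236, 0.0048, 0.1008]
tcp_rot: [[0.0, 0.031, 1.0], [0.0, 1.0, -0.031], [-1.0, 0.0, 0.0]]
wrist_force: [-0.2, -0.0, 1.1]
finger_gap: 0.0145
  turned 2.74 r 0.0454 tang -0.1 rad 0.2
t: 12.62
tool_pos: [0.5271, 0.0104, 0.1004]
tcp_rot: [[0.0, 0.031, 1.0], [0.0, 1.0, -0.031], [-1.0, 0.0, 0.0]]
wrist_force: [-1.5, -1.3, 1.7]
finger_gap: 0.0147
  turned 2.88 r 0.0453 tang -2.0 rad 0.5
```

```bash
python3 -m jog '[[0,[0.0044,0.0052,-0.0003],0]]';python3 f.py;  python3 -m jog '[[0,[0.0051,0.0045,-0.0003],0]]';python3 f.py
```

```text
t: 12.75
tool_pos: [0.5316, 0.0155, 0.1001]
tcp_rot: [[0.0, 0.031, 1.0], [0.0, 1.0, -0.031], [-1.0, 0.0, 0.0]]
wrist_force: [-1.6, 0.2, 1.3]
finger_gap: 0.0144
  turned 3.03 r 0.0452 tang -1.0 rad 1.3
t: 12.88
tool_pos: [0.5367, 0.02, 0.0998]
tcp_rot: [[0.0, 0.031, 1.0], [0.0, 1.0, -0.031], [-1.0, 0.0, 0.0]]
wrist_force: [-1.7, -0.3, 2.5]
finger_gap: 0.0143
  turned 3.18 r 0.0452 tang -1.5 rad 0.8
```

```bash
python3 -m jog '[[0,[0.0057,0.0037,-0.0002],0]]';python3 f.py;  python3 -m jog '[[0,[0.0062,0.0028,-0.0002],0]]';python3 f.py
```

```text
t: 13.0
tool_pos: [0.5423, 0.0235, 0.0996]
tcp_rot: [[0.0, 0.031, 1.0], [0.0, 1.0, -0.031], [-1.0, 0.0, 0.0]]
wrist_force: [-2.3, -0.6, 2.3]
finger_gap: 0.0149
  turned 3.33 r 0.0451 tang -2.3 rad 0.5
t: 13.12
tool_pos: [0.5484, 0.0261, 0.0994]
tcp_rot: [[-0.0, 0.031, 1.0], [-0.0, 1.0, -0.031], [-1.0, -0.0, -0.0]]
wrist_force: [-3.5, -1.0, 2.8]
finger_gap: 0.0144
  turned 3.48 r 0.0450 tang -3.6 rad 0.3
```

Drag is climbing at the rate rubber contact should give (about 1.3 N per step). One more step to confirm.

```bash
python3 -m jog '[[0,[0.0065,0.0018,-0.0002],0]]';python3 f.py
```

```text
t: 13.25
tool_pos: [0.5548, 0.0279, 0.0991]
tcp_rot: [[-0.0, 0.031, 1.0], [-0.0, 1.0, -0.031], [-1.0, -0.0, -0.0]]
wrist_force: [-4.3, -1.2, 3.8]
finger_gap: 0.0143
  turned 3.62 r 0.0449 tang -4.4 rad -0.3
```

Clearly stiffer now: 1.2 N has become 4.4 N, or roughly 10 N on the foot. Let go, rise and check.

```bash
python3 -m jog '[[0,[0,0,0],0],[1,[0,0,0],0],[1,[0,0,0],0],[1,[0,0,0],0],[1,[0,0,0],0],[1,[0,0,0.03],0],[1,[0,0,0.05],0],[1,[0,0,0.05],0]]'
python3 -m jog '[[1,[-0.05,0,0.02],0],[1,[-0.05,0,0],0],[1,[-0.05,0,0],0],[1,[-0.03,0,0],0],[1,[0,0,0],0],[1,[0,0,0],0]]'
python3 -c "
from h import *
a=snap('scene','s6');b=snap('side','d6')
cv2.imwrite('pics/c6.png',np.hstack([cv2.resize(a[165:225,260:340],(480,360),interpolation=2),cv2.resize(b[225:300,225:305],(320,360))])[:,:,::-1])"
```

```text
t: 14.25
tool_pos: [0.5543, 0.0278, 0.2303]
tcp_rot: [[-0.0, 0.031, 1.0], [-0.0, 1.0, -0.031], [-1.0, -0.0, -0.0]]
wrist_force: [2.1, -0.1, -1.0]
finger_gap: 0.0852
t: 15.0
tool_pos: [0.3752, 0.0278, 0.2493]
tcp_rot: [[0.001, 0.031, 1.0], [0.0, 1.0, -0.031], [-1.0, 0.0, 0.001]]
wrist_force: [-0.6, -0.5, -0.2]
finger_gap: 0.0854
```

View pics/c6.png

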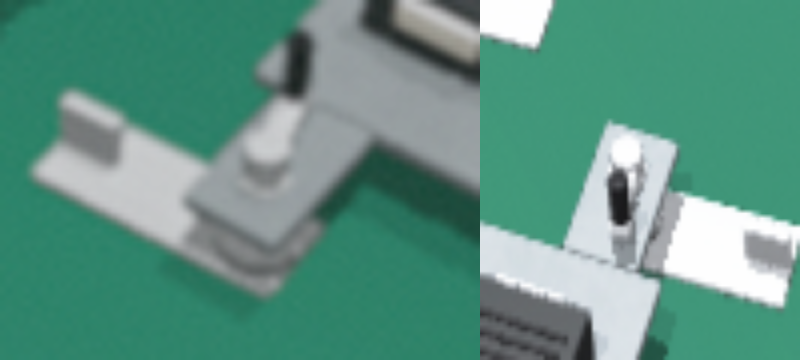

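The final crop shows the plate flat under the ear, with front corners at (321,222) and (272,297), within about 1 mm of where it was released. The foot sits on it and the arm is clear.

```bash
python3 -c "
from rig import hand_in;print(hand_in())"
```

```text
the job is handed in; nothing more can be done
None
```

The job is done and handed in. The bearing plate is under the foot, and the foot bears on it lightly.

- **Plate:** I gripped the steel plate by its fin, slid it along the bench from the −x side, and let go. By my estimates the seat is about 3–4 mm from the screw axis, against the allowed 12 mm. The views disagreed by up to about 5 mm in absolute position, so I relied on differences within one view and on the circle the crank grip traced.
- **Foot:** I cranked clockwise about 3.6 rad. Drag along the grip's path was steady at about 1–1.5 N, then climbed from roughly 3.2 rad to 4.4 N over the last few steps, so I stopped there. That suggests about 10 N on the foot; it is inferred from the drag, not measured.
- **Early forces:** My first estimate of the screw axis was about 2 mm off, so the grip saw side forces of up to about 7 N. I corrected this before the foot touched, and those forces fell.
- **Last check:** The final pictures show the plate lying flat, within about 1 mm of where I let go, and the arm clear of everything. The run took about 15 s. I did not measure the other objects again; the arm touched none of them.

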